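Prop a sewing machine's underside cover open on its stay

ROBOT

A 6-joint arm with a two-finger parallel gripper is mounted at the origin on the work surface. World frame = base frame: x ahead of the robot, y to its left, z up, the work surface at z = 0. Lengths are in mm, angles in rad, forces in N, time in s.
With the tool pointing down it reaches from about 375 to 925 mm from the base axis. Payload 5.7 kg.
Tool frame: the origin (TCP) lies midway between the tips of the shut fingers; the grasp point (between the pads) lies 19 mm behind it; z points along the fingers, y is the line along which they close (so a half turn about z gives the same grasp; the last joint's range is limited). The gripper opens to 88 mm and grips with 3 to 60 N. Pads are 20 mm wide; open, the fingers measure 115 mm over their backs; the gripper's body (75 mm by 178 mm) begins 61 mm behind the grasp point.
Start: joints at [-1.227, 0.359, 1.51, -0, 1.272, -0.115], TCP at [265.704, -537.925, 222.623] pointing down, gripper open.
Joint ranges: [-2.97, 2.97], [-1.01, 2.36], [0.21, 2.38], [-0.96, 4.11], [0.2, 2.71], [-2.98, 2.98]. Speed limits (rad/s): [2.39, 2.39, 3.14, 3.14, 3.14, 3.14].

INTERFACE

Orientations are given as a unit quaternion [x, y, z, w].
In Python, from workcell import * gives the robot as it stands.
- The arm moves only by the shell command python3 -m crank 'ROWS' [FORCE]. ROWS is a JSON object of lists of equal length, an entry for each row: "translation": the shift along the tool's x, y, z normalised to -1 to 1, where 1 is 0.04 m, a list of three; "yaw": the turn about the tool's z normalised to -1 to 1, where 1 is 0.08 rad; "claw": the gripper command: -1 is shut, 1 is fully open, values between are in proportion. In form: {"translation": [[x, y, z], ...], "yaw": [yaw, ...], "claw": [claw, ...]}. A call has 1 to 20 rows; each row shifts and turns the commanded pose from where the row before left it, along the tool's axes as they then stand; what a row does not reach is not made up. A row lasts 1/12 s, in which the tool goes at most 41.7 mm and 7.16 degrees, less where a joint would pass 70% of its speed; a pose out of reach is approached as far as the arm can. A call with a number of a shift or a turn outside -1 to 1 is refused whole. A call with a gripper value outside its range is refused whole. The fingers move at their own pace and stop on an object; FORCE is the grip in N (left out, the last holds). Time passes only in rows, so rows that do not move let the fingers close. It gives the time, the measured TCP pose, the force, the opening and the grip force at its end, in the units of the state.
- get_state(): the state, without advancing time (a new reading comes with each control period).
- get_image(name): name is "scene" or "top" or "wrist"; returns the picture (400x640x3 uint8, red, green, blue); there is no depth.
- camera_model(name): a dict with "fx", "fy", "cx", "cy" (pixels), "eye" and "rotation" of the camera in the world. Camera axes: x right, y up, looking along -z (the intrinsics and any distortion apply to the point x, -y, -z); pixel columns grow to the right and rows downward; lengths in mm; the calibration is good to about 2 mm. A picture is of the moment at which its call begins: read the wrist's pose just before it. camera_model takes no time and is no camera call; for the wrist camera it gives the pose at the moment of the call.
- job_done(): hands the job in; it is judged then, once.
The state is a dict: "time_s": time; "q": joint angles; "joint_vel": joint speeds; "tau": joint torques, N m; "tcp_pos": TCP position; "eef_rot": TCP orientation; "force": force on the tool from outside, world axes, zero at the start; "moment": the same for the moment, N m; "opening": finger opening in mm; "finger_force": force on a finger pad.
Only numpy, scipy, OpenCV 4.12 (cv2) and the standard library are available. Lean on these libraries where they do the work, as an engineer would, in place of code of your own. Each camera call takes 0.05 s, during which the arm holds its last target. There are 200 camera calls.

TASK

The sewing machine lies on its back for repair. Prop its hinged underside cover open: lift the perforated steel stay, bring it over the peg on the machine and let its middle hole drop fully down over the peg, so that the stay lies level with the peg standing through the middle hole. Do it gently, feeling for the peg and never shoving or pressing the stay hard against it, leave the screwdriver, jar and spool where they stand, and let go of the stay.

Things in the scene. Friction and masses are not known exactly. Their poses are not given: they have to be found in the camera images.
- machine: Cream sewing machine lying on its back, fixed to the bench, 140 mm high. Origin on the bench under the centre of its base section (80 mm in x, 400 mm in y). Its own x points away from the open underside (into the machine), y along the underside, z up. Column and arm lie behind the base section, up to x = 255 mm, no higher than 140 mm.
- cover_hinge (a point): Point on the upright hinge axis of the cream underside cover, at the height of the level stay's underside (150 mm above the bench): at x -47, y -165 mm in the machine's frame. The cover is a panel 236 mm wide, 125 mm high, top edge 137 mm above the bench; from the hinge it runs along the machine's +y when shut.
- cover (a joint): Opening angle of the cover (rad, 0 to 1.2): 0 shut, growing as its free edge swings out to the machine's -x (anticlockwise from above). Starts 0.08 to 0.40. Its hinge is stiff (0.15 N m) and it stays where it is left; pulling or pushing the stay moves it. With the middle hole on the peg it reads about 0.40 to 0.62.
- stay_pivot (a point): Swivel and knuckle of the stay on top of the cover, 170 mm from the cover's hinge axis, at the underside of the stay. The stay turns freely about the vertical here and can be lifted about it.
- swivel (a joint): Direction of the stay seen from above, relative to the cover (rad): 0 along the cover away from its hinge, growing anticlockwise, range -2.4 to 0.3. Starts -1.40 to -1.13, beside the peg; with the middle hole on the peg it is -2.1 to -2.0.
- stay (a joint): Lift of the stay (rad, 0 to 0.7): 0 lying level on its stop with the underside 150 mm above the bench (all the way down; it starts so), growing as the knob end rises. The stay (about 0.28 kg) sinks under its own weight, slowed by its greased knuckle (level from the peg's top in about 0.2 s). Lying on top of the peg it reads about 0.10 to 0.15.
- hole_near (a point): Hole nearest the pivot, 72 mm from the pivot; centre at the underside of the stay. The stay is a flat steel bar 230 mm long, 24 mm wide, 5 mm thick, with three round holes of 12.6 mm in line 48 mm apart.
- hole_middle (a point): The middle hole, 120 mm from the pivot: the one to put on the peg. Centre at the underside of the stay. Frame: x along the stay from pivot to knob, z up.
- hole_far (a point): Hole farthest from the pivot, 168 mm from the pivot; centre at the underside of the stay.
- stay_knob (a point): Upright round steel knob on the far end of the stay, 18 mm in diameter, 30 mm tall from the top of the bar (5 mm above its underside); 200 mm from the pivot. The point is on the knob's axis, 20 mm above the underside of the stay. Grip it from above.
- peg_bracket: Dark steel bracket on the base section, 54 mm in x, 22 mm in y; origin at the middle of its top, 150 mm above the bench, at x -10, y -15 mm in the machine's frame, same axes. The peg, a round steel pin 10 mm in diameter with a 1.5 mm chamfer, stands 12 mm above it, clamped in a slot along x, up to 14 mm either way of the origin (y 0): where is not measured, find it by feel or sight.
- screwdriver: Screwdriver with a red handle lying on the bench; leave alone.
- oil_jar: Small jar, 44 mm in diameter, 75 mm tall; leave alone.
- spool: Wooden thread spool, 40 mm in diameter, 55 mm tall; leave alone.

How it is judged:
By the outcome, as a careful person would: the job done as asked, in the order asked, and still so for the second after the job is handed in, with the robot touching nothing.
It also fails if it takes over 56 s, if anything falls off the work surface, if the arm or the gripper's body presses on something with over 40 N, if the wrist force passes 120 N, or if a joint passes its speed limit or range.

## Working session

There is one attempt and no reset: what is moved stays moved. The work goes in short steps, Python scripts to look and compute and a shell command to move; the robot and the scene stay as the last step left them, time stands still between calls to the robot, and variables do not carry over. Pictures are saved under pics/ and viewed, at most 10 in all, crops included, and the job is handed in when it is done.

```bash
mkdir -p pics; python3 - <<'E'
from workcell import *
import cv2
for n in ("top","scene"):
    cv2.imwrite(f"pics/{n}0.png",get_image(n)[:,:,::-1]); m=camera_model(n); print(n,m)
s=get_state();print(s["time_s"],s["tcp_pos"],s["eef_rot"],s["force"],s["opening"])
E
```

```text
top {'fx': 381.4448497936932, 'fy': 381.4448497936932, 'cx': 317.1939443515747, 'cy': 204.5496822607064, 'eye': array([ 385.87317692,  -17.68193206, 1091.68786033]), 'rotation': array([ 0.06462007, -0.0444208 , -0.70484777,  0.70501111])}
scene {'fx': 378.26572601743146, 'fy': 378.26572601743146, 'cx': 320.1854516188341, 'cy': 201.8654640525243, 'eye': array([ 927.27862342,  352.40129653, 1001.17813459]), 'rotation': array([0.10455558, 0.24364393, 0.87416941, 0.40685822])}
0.1 [ 265.51348854 -537.3435262   221.8853909 ] [ 9.73799151e-01  2.27408205e-01 -9.54089300e-05 -8.44688357e-04] [ 0.32550129  0.31756612 -0.58129292] 87.85181575532691
```

View pics/top0.png

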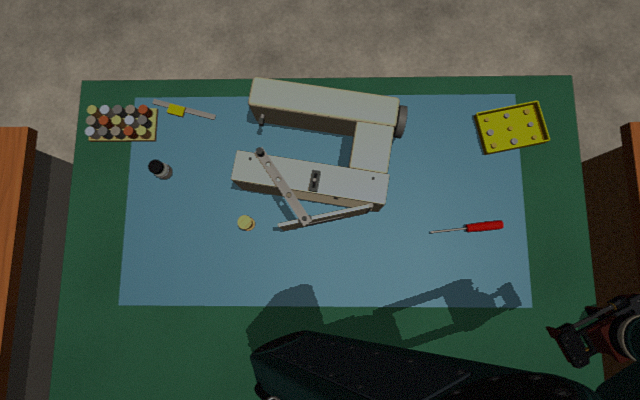

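View pics/scene0.png

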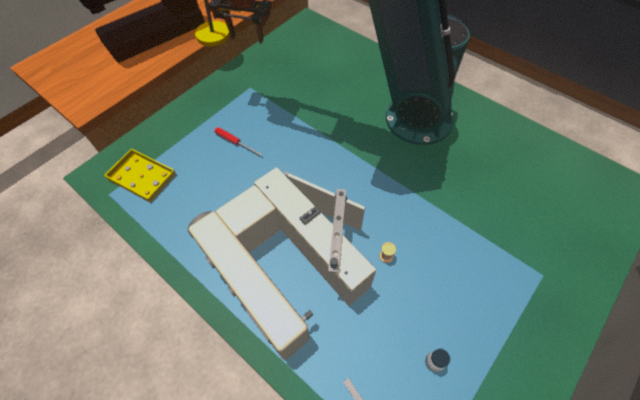

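```bash
python3 - <<'E'
import cv2
a=cv2.imread("pics/top0.png")[135:240,225:395]; cv2.imwrite("pics/c1.png",cv2.resize(a,None,fx=4.7,fy=4.7,interpolation=cv2.INTER_CUBIC))
a=cv2.imread("pics/scene0.png")[160:305,240:390]; cv2.imwrite("pics/c2.png",cv2.resize(a,None,fx=4,fy=4,interpolation=cv2.INTER_CUBIC))
E
```

```text
(no output)
```

View pics/c1.png

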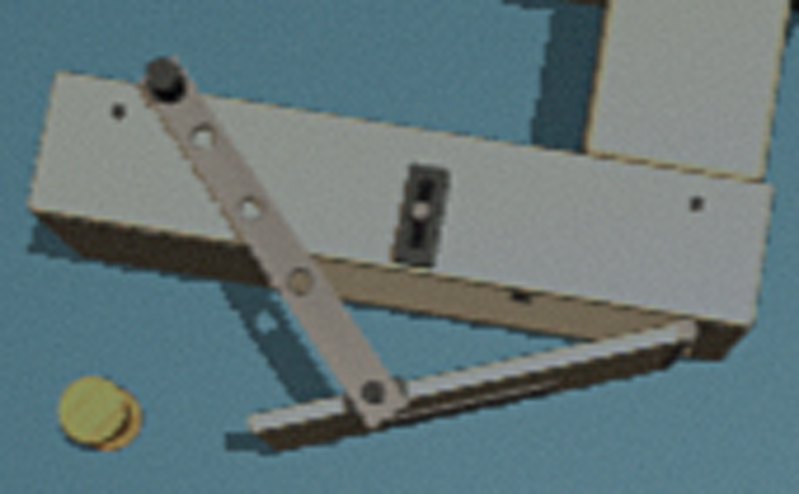

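View pics/c2.png

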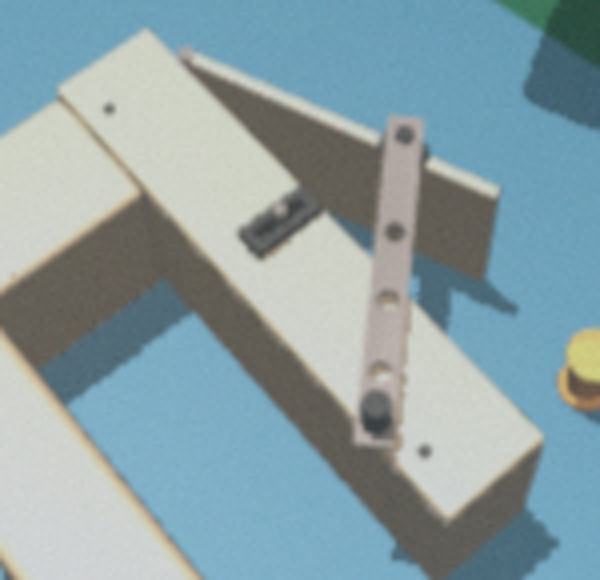

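```bash
cat > h.py <<'E'
import numpy as np
from scipy.optimize import least_squares
from scipy.spatial.transform import Rotation as R
def proj(m,P):
    c=R.from_quat(m["rotation"]).inv().apply(np.atleast_2d(P)-m["eye"])
    return np.c_[m["cx"]+m["fx"]*c[:,0]/-c[:,2], m["cy"]+m["fy"]*c[:,1]/c[:,2]]
def model(p):   # mx,my,yaw,cover,swivel,s -> points in world
    mx,my,th,cv,sw,s=p[:6]
    W=lambda x,y,z:np.r_[mx+x*np.cos(th)-y*np.sin(th),my+x*np.sin(th)+y*np.cos(th),z]
    d={}
    for n,(x,y) in dict(A=(40,200),B=(40,-200),C=(-40,-200),D=(-40,200)).items(): d[n]=W(x,y,140)
    for n,(x,y) in dict(b1=(27,11),b2=(27,-11),b3=(-27,-11),b4=(-27,11)).items(): d[n]=W(-10+x,-15+y,150)
    d["peg"]=W(-10+s,-15,162)
    h=W(-47,-165,150); a=th+np.pi/2+cv; pv=h+170*np.r_[np.cos(a),np.sin(a),0]
    u=np.r_[np.cos(a+sw),np.sin(a+sw),0]; up=np.r_[0,0,1]
    d.update(hinge=h,pivot0=pv,dir=u,piv=pv+5*up,near=pv+72*u+5*up,mid=pv+120*u+5*up,far=pv+168*u+5*up,knob=pv+200*u+35*up)
    return d
E
cat > fit.py <<'E'
from h import *; from workcell import *
T=dict(A=(58,72),B=(773,185),C=(752,325),D=(30,208),b1=(412,163),b2=(450,168),b3=(433,267),b4=(393,262),peg=(420,211),knob=(165,78),far=(204,138),mid=(250,208),near=(301,282))
S=dict(A=(447,520),C=(148,28),B=(58,92),D=(543,438),b1=(240,237+0),b2=(240,237),peg=(281,210),near=(395,232),mid=(386,298),far=(380,370),knob=(376,402))
S.update(b1=(258,258),b2=(240,237),b3=(305,187),b4=(323,205))
obs=[(camera_model("top"),T,4.7,(225,135)),(camera_model("scene"),S,4,(240,160))]
def res(p):
    d=model(p); r=[]
    for i,(m,o,s,off) in enumerate(obs):
        for n,q in o.items():
            r.append(proj(m,d[n])[0]-((np.array(q)+.5)/s-.5+off)-p[6+2*i:8+2*i])
    return np.r_[np.ravel(r),np.array(p[6:])]
f=least_squares(res,[520,0,0.0,.3,-1.3,0,0,0,0,0],loss="soft_l1",x_scale=[100,100,1,1,1,10,1,1,1,1])
p=f.x; print(np.round(p,3),f.cost); print(np.round(res(p)[:-4].reshape(-1,2),1).tolist())
d=model(p)
for k in("peg","pivot0","mid","knob","hinge"): print(k,d[k].round(1))
# goal
h,pg=d["hinge"],d["peg"]
g=least_squares(lambda v:(lambda m:(m["mid"]-pg)[:2])(model([*p[:3],v[0],v[1],p[5]])),[.5,-2.05]).x
e=model([*p[:3],*g,p[5]]); print("goal",g,e["knob"].round(1),"dir",np.arctan2(e["dir"][1],e["dir"][0]),"now dir",np.arctan2(d["dir"][1],d["dir"][0]))
np.save("p.npy",p)
s=get_state(); Rm=R.from_quat(s["eef_rot"]).as_matrix(); print(Rm.round(3)); 
E
python3 fit.py
```

```text
[ 6.07234e+02  3.01570e+01 -1.68000e-01  3.86000e-01 -1.20500e+00
 -9.26000e-01 -7.00000e-02 -1.29000e-01 -1.75000e-01 -6.83000e-01] 5.440445552480873
[[-0.6, -0.6], [0.4, -0.2], [0.3, 0.6], [-0.9, 0.2], [-0.4, 0.0], [0.1, 0.3], [0.1, -0.1], [-0.0, -0.4], [0.1, 0.1], [-0.2, -0.9], [0.3, -0.0], [0.6, 0.5], [0.0, 0.3], [0.3, 0.8], [-0.1, -0.1], [-1.0, -0.7], [1.1, 0.2], [0.1, -0.6], [-0.8, -1.1], [-0.1, -0.0], [0.1, -0.0], [0.6, 0.4], [0.1, 0.3], [-0.0, -0.1], [-0.8, -0.5], [0.1, 0.6]]
peg [594.   17.2 162. ]
pivot0 [496.5  41.2 150. ]
mid [596.5 107.5 155. ]
knob [663.2 151.6 185. ]
hinge [ 533.4 -124.7  150. ]
goal [ 0.51619015 -2.0690689 ] [673.1   5.3 185. ] dir -0.14961683934198788 now dir 0.5847448658570198
[[ 0.897  0.443 -0.001]
 [ 0.443 -0.897  0.002]
 [ 0.    -0.002 -1.   ]]
```

```bash
python3 -m crank '{"translation":[[0.8,-0.53,-0.02],[0.8,-0.53,-0.02],[0.8,-0.53,-0.02],[0.8,-0.53,-0.02],[0.8,-0.53,-0.02],[0.8,-0.53,-0.02],[0.8,-0.53,-0.02],[0.8,-0.53,-0.02],[0.8,-0.53,-0.02],[0.8,-0.53,-0.02],[0.8,-0.53,-0.02],[0.8,-0.53,-0.02],[0.8,-0.53,-0.02],[0.8,-0.53,-0.02],[0.8,-0.53,-0.02],[0.8,-0.53,-0.02],[0.8,-0.53,-0.02],[0.8,-0.53,-0.02],[0.4,-0.3,0],[0,0,0]],"yaw":[0,0,0,0,0,0,0,0,0,0,0,0,0,0,0,0,-0.4,-0.4,-0.4,-0.4],"claw":[0.2,0.2,0.2,0.2,0.2,0.2,0.2,0.2,0.2,0.2,0.2,0.2,0.2,0.2,0.2,0.2,0.2,0.2,0.2,0.2]}'
cat > st.py <<'E'
from h import *; from workcell import *; import sys
s=get_state(); M=R.from_quat(s["eef_rot"]).as_matrix()
print(round(s["time_s"],2),"tcp",s["tcp_pos"].round(1),"xang",np.arctan2(M[1,0],M[0,0]).round(3),"F",np.round(s["force"],1),"M",np.round(s["moment"],2),"op",round(s["opening"],1),s["finger_force"],"q",np.round(s["q"],2))
if len(sys.argv)>1:
    t=np.array([float(v) for v in sys.argv[1:4]]); print("tool rows units total",(M.T@(t-s["tcp_pos"])/40).round(3))
E
python3 st.py 663.2 151.6 230
```

```text
time_s: 1.77
tcp_pos: [621.4, 82.6, 236.4]
eef_rot: [0.956, 0.292, 0.0, -0.001]
force: [0.6, -0.9, 0.1]
opening: 53.1
finger_force: 0.0
1.77 tcp [621.4  82.6 236.4] xang 0.592 F [ 0.6 -0.9  0.1] M [-0.03 -0.03 -0.  ] op 53.1 0.0 q [0.02 0.39 1.43 0.   1.32 1.  ]
tool rows units total [ 1.829 -0.847  0.165]
```

```bash
python3 -m crank '{"translation":[[0.6,-0.28,0],[0.6,-0.28,0],[0.63,-0.28,0.1],[0,0,0.06],[0,0,0],[0,0,0]],"yaw":[0,0,0,0,0,0],"claw":[0.2,0.2,0.2,0.2,0.2,0.2]}'
python3 - <<'E'
from workcell import *
import cv2
from h import *
m=camera_model("wrist");a=get_image("wrist")[:,:,::-1].copy()
d=model(np.load("p.npy"));
for k in("peg","near","mid","far","knob"): print(k,proj(m,d[k])[0].round(1))
cv2.imwrite("pics/w1.png",a); print(m["eye"])
E
python3 st.py 663.2 151.6 162
```

```text
time_s: 2.27
tcp_pos: [661.4, 146.4, 229.8]
eef_rot: [0.957, 0.289, -0.001, 0.0]
force: [-0.2, -0.3, 0.1]
opening: 52.7
finger_force: 0.0
peg [398.9 362.4]
near [309.3 352.2]
mid [309.2 302.6]
far [309.1 247.5]
knob [308.4 221.7]
[729.23791655 191.43227837 391.23849653]
2.32 tcp [661.5 146.  230.2] xang 0.587 F [1.2 0.  0.6] M [ 0.   -0.01  0.05] op 52.7 0.0 q [ 0.12  0.47  1.32 -0.    1.36  1.1 ]
tool rows units total [ 0.117 -0.092  1.706]
```

View pics/w1.png

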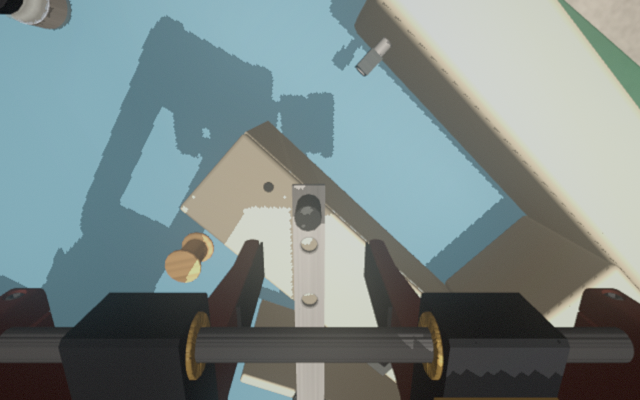

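The wrist view shows the knob at about (308,218) and the far and middle holes at (309,244) and (309,299). All are within 3 px of prediction, so I'm descending.

```bash
python3 -m crank '{"translation":[[0.08,-0.05,0.4],[0.07,-0.04,0.4],[0,0,0.4],[0,0,0.3],[0,0,0.15],[0,0,0.05],[0,0,0]],"yaw":[0,0,0,0,0,0,0],"claw":[0.2,0.2,0.2,0.2,0.2,0.2,0.2]}'
python3 st.py 663.2 151.6 162
```

```text
time_s: 2.9
tcp_pos: [665.1, 152.6, 162.6]
eef_rot: [0.957, 0.289, -0.0, -0.0]
force: [0.2, -0.2, -0.3]
opening: 52.4
finger_force: 0.0
2.9 tcp [665.1 152.6 162.6] xang 0.586 F [ 0.2 -0.2 -0.3] M [0.05 0.05 0.  ] op 52.4 0.0 q [ 0.12  0.53  1.38 -0.    1.23  1.11]
tool rows units total [-0.053 -0.006  0.015]
```

```bash
python3 -m crank '{"translation":[[0,0,0],[0,0,0],[0,0,0],[0,0,0],[0,0,0],[0,0,0],[0,0,0]],"yaw":[0,0,0,0,0,0,0],"claw":[-0.3,-0.8,-1,-1,-1,-1,-1]}' 20
python3 st.py
```

```text
time_s: 3.48
tcp_pos: [665.4, 153.2, 162.8]
eef_rot: [0.957, 0.289, 0.0, -0.0]
force: [-0.1, -0.7, 1.1]
opening: 17.3
finger_force: 20.0
3.48 tcp [665.4 153.2 162.8] xang 0.587 F [-0.1 -0.7  1.1] M [-0.02 -0.09  0.01] op 17.3 20.000016689300537 q [0.13 0.53 1.38 0.   1.23 1.11]
```

```bash
cat > plan.py <<'E'
from h import *
p=np.load("p.npy"); OFF=np.r_[2.6,0]; 
def grasp(cv,sw,lam,s=None,hh=32.8):
    d=model([*p[:3],cv,sw,p[5]]); u=d["dir"]
    g=d["pivot0"]+u*(200*np.cos(lam)-hh*np.sin(lam))
    a=np.arctan2(u[1],u[0]); g=g+u*OFF[0]
    g[2]=150+200*np.sin(lam)+hh*np.cos(lam)-20
    return g,a
def solve(s):   # cover,swivel putting the hole on a peg at slot offset s
    pg=model([*p[:5],s])["peg"]
    return least_squares(lambda v:(model([*p[:3],v[0],v[1],0])["mid"]-pg)[:2],[.5,-2.05]).x
def rows(way):
    for (g0,a0),(g1,a1) in zip(way,way[1:]):
        dx,dy,dz=g1-g0; c,s=np.cos(a0),np.sin(a0)
        print(np.round(np.r_[dx*c+dy*s,dx*s-dy*c,-dz]/40,2).tolist(),"yaw",round((a0-a1)/.08,2),"->",g1.round(1),round(a1,3))
E
python3 - <<'E'
from plan import *
c0,s0=p[3],p[4]; c1,s1=solve(p[5])
print("lift");rows([grasp(c0,s0,l) for l in np.linspace(0,.2,7)])
print("swing");rows([grasp(c0+(c1-c0)*t,s0+(s1-s0)*t,.2) for t in np.linspace(0,1,17)])
print(grasp(c0,s0,0))
E
```

```text
lift
[-0.03, 0.0, -0.17] yaw 0.0 -> [664.4 152.4 169.4] 0.585
[-0.04, -0.0, -0.17] yaw 0.0 -> [663.2 151.6 176.1] 0.585
[-0.04, 0.0, -0.16] yaw 0.0 -> [661.8 150.7 182.6] 0.585
[-0.05, -0.0, -0.16] yaw 0.0 -> [660.3 149.7 189.1] 0.585
[-0.05, -0.0, -0.16] yaw 0.0 -> [658.6 148.5 195.5] 0.585
[-0.06, 0.0, -0.16] yaw 0.0 -> [656.6 147.3 201.9] 0.585
swing
[-0.04, 0.21, -0.0] yaw 0.57 -> [660.  139.5 201.9] 0.539
[-0.04, 0.21, -0.0] yaw 0.57 -> [663.  131.5 201.9] 0.493
[-0.04, 0.21, -0.0] yaw 0.57 -> [665.7 123.3 201.9] 0.447
[-0.04, 0.21, -0.0] yaw 0.57 -> [667.9 115.  201.9] 0.401
[-0.04, 0.22, -0.0] yaw 0.57 -> [669.9 106.4 201.9] 0.355
[-0.04, 0.22, -0.0] yaw 0.57 -> [671.4  97.7 201.9] 0.309
[-0.04, 0.22, -0.0] yaw 0.57 -> [672.6  88.9 201.9] 0.263
[-0.04, 0.22, -0.0] yaw 0.57 -> [673.4  80.  201.9] 0.218
[-0.04, 0.22, -0.0] yaw 0.57 -> [673.7  70.9 201.9] 0.172
[-0.04, 0.22, -0.0] yaw 0.57 -> [673.7  61.8 201.9] 0.126
[-0.04, 0.23, -0.0] yaw 0.57 -> [673.3  52.6 201.9] 0.08
[-0.04, 0.23, -0.0] yaw 0.57 -> [672.5  43.4 201.9] 0.034
[-0.04, 0.23, -0.0] yaw 0.57 -> [671.3  34.2 201.9] -0.012
[-0.04, 0.23, -0.0] yaw 0.57 -> [669.7  24.9 201.9] -0.058
[-0.04, 0.23, -0.0] yaw 0.57 -> [667.7  15.7 201.9] -0.104
[-0.04, 0.24, -0.0] yaw 0.57 -> [665.3   6.4 201.9] -0.15
(array([665.40458719, 153.08135022, 162.8       ]), np.float64(0.5847448658570198))
```

```bash
python3 -m crank '{"translation":[[-0.03,0,-0.17],[-0.04,0,-0.17],[-0.04,0,-0.16],[-0.05,0,-0.16],[-0.05,0,-0.16],[-0.06,0,-0.16],[0,0,0],[0,0,0]],"yaw":[0,0,0,0,0,0,0,0],"claw":[-1,-1,-1,-1,-1,-1,-1,-1]}' 20
python3 st.py 656.6 147.3 201.9
```

```text
time_s: 4.15
tcp_pos: [656.6, 147.0, 202.8]
eef_rot: [0.957, 0.289, 0.001, 0.0]
force: [1.8, 0.6, -1.8]
opening: 17.8
finger_force: 20.0
4.15 tcp [656.6 147.  202.8] xang 0.587 F [ 1.8  0.6 -1.8] M [ 0.11 -0.24  0.03] op 17.8 19.999785125255585 q [0.12 0.48 1.36 0.   1.3  1.1 ]
tool rows units total [ 0.003 -0.006  0.021]
```

Lift is clean. Next is the swing, stopping one step short.

```bash
python3 -m crank '{"translation":[[-0.04,0.21,0],[-0.04,0.21,0],[-0.04,0.21,0],[-0.04,0.21,0],[-0.04,0.22,0],[-0.04,0.22,0],[-0.04,0.22,0],[-0.04,0.22,0],[-0.04,0.22,0],[-0.04,0.22,0],[-0.04,0.23,0],[-0.04,0.23,0],[-0.04,0.23,0],[-0.04,0.23,0],[-0.04,0.23,0],[-0.04,0.24,0],[0,0,0],[0,0,0],[0,0,0]],"yaw":[0.57,0.57,0.57,0.57,0.57,0.57,0.57,0.57,0.57,0.57,0.57,0.57,0.57,0.57,0.57,0.57,0,0,0],"claw":[-1,-1,-1,-1,-1,-1,-1,-1,-1,-1,-1,-1,-1,-1,-1,-1,-1,-1,-1]}' 20
python3 st.py 665.3 6.4 201.9
python3 - <<'E'
from workcell import *
import cv2
from h import *
W=get_image("wrist")[:,:,::-1].copy();T=get_image("top")[:,:,::-1]
cv2.imwrite("pics/w2f.png",W);cv2.imwrite("pics/t2f.png",T)
a=cv2.resize(T[140:235,250:390],None,fx=5,fy=5,interpolation=cv2.INTER_CUBIC)
b=cv2.resize(get_image("scene")[170:280,250:390,::-1],None,fx=5,fy=5,interpolation=cv2.INTER_CUBIC)
cv2.imwrite("pics/m2.png",np.vstack([a[:,:700],])); cv2.imwrite("pics/s2.png",b)
E
```

```text
time_s: 5.73
tcp_pos: [664.5, 6.4, 201.7]
eef_rot: [0.997, -0.071, -0.0, -0.0]
force: [0.2, 0.8, -2.2]
opening: 17.6
finger_force: 20.0
5.73 tcp [664.5   6.4 201.7] xang -0.142 F [ 0.2  0.8 -2.2] M [ 0.   -0.11 -0.06] op 17.6 19.99951422214508 q [-0.09  0.47  1.38  0.    1.29  1.62]
tool rows units total [ 0.019 -0.003 -0.006]
```

View pics/w2f.png

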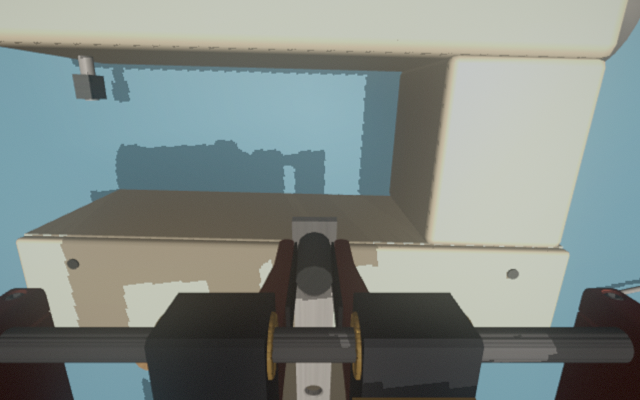

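View pics/s2.png

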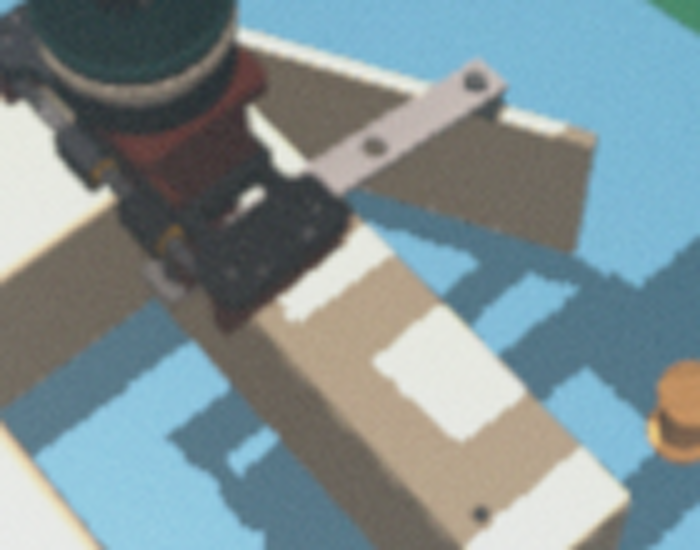

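The wrist picture shows the stay's knob at (314,250) and a hole at (314,391). The scene picture shows the pivot at (475,80) and the near hole at (375,147). I'm comparing these with the model.

```bash
python3 - <<'E'
from plan import *; from workcell import *
c1,s1=solve(p[5]); lam=.2
d=model([*p[:3],c1,s1,p[5]]);u=d["dir"]
pt=lambda r,h:d["pivot0"]+u*(r*np.cos(lam)-h*np.sin(lam))+np.r_[0,0,1]*(r*np.sin(lam)+h*np.cos(lam))
w=camera_model("wrist");sc=camera_model("scene")
for n,r,h in(("far",168,5),("mid",120,5),("near",72,5),("knob",200,35),("end",215,5),("piv",0,5)):
    q=proj(sc,pt(r,h))[0]-p[8:10]; print(n,"wrist",proj(w,pt(r,h))[0].round(1),"scene crop",((q-[250,170]+.5)*5-.5).round(0))
E
```

```text
far wrist [313.6 292.3] scene crop [231. 238.]
mid wrist [313.1 347.7] scene crop [305. 192.]
near wrist [312.6 392.8] scene crop [375. 149.]
knob wrist [314.1 286.3] scene crop [183. 233.]
end wrist [314.3 224.1] scene crop [155. 285.]
piv wrist [312.1 446.5] scene crop [475.  88.]
```

```bash
python3 - <<'E'
from plan import *
c1,s1=solve(p[5])
rows([grasp(c1,s1,l) for l in np.arange(.2,-.001,-.02)])
E
python3 -m crank '{"translation":[[0.035,0,0.05],[0.02,0,0.05],[0.015,0,0.05],[0.015,0,0.05],[0.015,0,0.05],[0,0,0]],"yaw":[0.1,0,0,0,0,0],"claw":[-1,-1,-1,-1,-1,-1]}' 20
python3 st.py
```

```text
[0.03, 0.0, 0.1] yaw 0.0 -> [666.6   6.2 198.1] -0.15
[0.03, 0.0, 0.1] yaw 0.0 -> [667.9   6.  194.2] -0.15
[0.03, -0.0, 0.1] yaw 0.0 -> [669.2   5.9 190.4] -0.15
[0.03, 0.0, 0.1] yaw 0.0 -> [670.3   5.7 186.5] -0.15
[0.03, -0.0, 0.1] yaw 0.0 -> [671.4   5.5 182.6] -0.15
[0.03, 0.0, 0.1] yaw 0.0 -> [672.4   5.4 178.7] -0.15
[0.02, -0.0, 0.1] yaw 0.0 -> [673.3   5.2 174.7] -0.15
[0.02, 0.0, 0.1] yaw 0.0 -> [674.2   5.1 170.8] -0.15
[0.02, -0.0, 0.1] yaw 0.0 -> [674.9   5.  166.8] -0.15
[0.02, 0.0, 0.1] yaw 0.0 -> [675.6   4.9 162.8] -0.15
time_s: 6.38
tcp_pos: [668.4, 5.5, 191.3]
eef_rot: [0.997, -0.075, -0.0, -0.0]
force: [-1.0, 0.4, -1.0]
opening: 17.5
finger_force: 20.0
6.38 tcp [668.4   5.5 191.3] xang -0.151 F [-1.   0.4 -1. ] M [0.17 0.25 0.02] op 17.5 19.99986380338669 q [-0.1   0.48  1.39  0.    1.27  1.63]
```

```bash
python3 -m crank '{"translation":[[0.008,0,0.025],[0.008,0,0.025],[0.008,0,0.025],[0,0,0]],"yaw":[0,0,0,0],"claw":[-1,-1,-1,-1]}' 20 >/dev/null
python3 st.py
python3 -m crank '{"translation":[[0.008,0,0.025],[0.008,0,0.025],[0,0,0]],"yaw":[0,0,0],"claw":[-1,-1,-1]}' 20 >/dev/null
python3 st.py
```

```text
6.72 tcp [669.5   5.3 188.7] xang -0.151 F [-1.   1.4 -0.9] M [0.1  0.39 0.01] op 17.6 19.99989241361618 q [-0.1   0.49  1.39  0.    1.27  1.63]
6.97 tcp [670.2   5.2 186.7] xang -0.151 F [-1.7  0.5 -1.7] M [ 0.07  0.28 -0.02] op 17.6 19.999775290489197 q [-0.1   0.49  1.39  0.    1.26  1.63]
```

```bash
python3 -m crank '{"translation":[[0.007,0,0.025],[0.007,0,0.025],[0,0,0]],"yaw":[0,0,0],"claw":[-1,-1,-1]}' 20 >/dev/null
python3 st.py
python3 -m crank '{"translation":[[0.007,0,0.025],[0.007,0,0.025],[0,0,0]],"yaw":[0,0,0],"claw":[-1,-1,-1]}' 20 >/dev/null
python3 st.py
```

```text
7.22 tcp [670.8   5.1 184.7] xang -0.151 F [-0.8  0.4 -1.5] M [0.02 0.3  0.03] op 17.2 19.99978870153427 q [-0.1   0.49  1.39  0.    1.26  1.63]
7.47 tcp [671.3   5.1 182.7] xang -0.151 F [-1.4  0.1 -1.6] M [0.06 0.26 0.01] op 17.3 19.999768137931824 q [-0.1   0.49  1.39  0.    1.26  1.63]
```

```bash
python3 -m crank '{"translation":[[0.006,0,0.025],[0.006,0,0.025],[0,0,0]],"yaw":[0,0,0],"claw":[-1,-1,-1]}' 20 >/dev/null
python3 st.py
python3 -m crank '{"translation":[[0.006,0,0.025],[0,0,0]],"yaw":[0,0],"claw":[-1,-1]}' 20 >/dev/null
python3 st.py
```

```text
7.72 tcp [671.8   5.  180.7] xang -0.151 F [-0.9 -1.4 -1.1] M [ 0.09  0.15 -0.01] op 17.3 19.999812841415405 q [-0.1   0.5   1.39  0.    1.25  1.63]
7.88 tcp [672.    4.9 179.7] xang -0.151 F [-0.2 -0.4  0.1] M [ 0.02  0.17 -0.04] op 17.6 19.999868273735046 q [-0.1   0.5   1.39  0.    1.25  1.63]
```

```bash
python3 -m crank '{"translation":[[0.006,0,0.025],[0,0,0]],"yaw":[0,0],"claw":[-1,-1]}' 20 >/dev/null
python3 st.py
python3 -m crank '{"translation":[[0.006,0,0.02],[0,0,0],[0,0,0]],"yaw":[0,0,0],"claw":[-1,-1,-1]}' 20 >/dev/null
python3 st.py
```

```text
8.05 tcp [672.3   4.9 178.8] xang -0.151 F [-0.3 -0.2 -1.1] M [ 0.09  0.2  -0.06] op 17.6 19.99987542629242 q [-0.1   0.5   1.39  0.    1.25  1.63]
8.3 tcp [672.5   4.9 178. ] xang -0.151 F [-1.3  0.2 -0.6] M [0.12 0.2  0.05] op 17.0 19.99978870153427 q [-0.1   0.5   1.39  0.    1.25  1.63]
```

```bash
python3 -m crank '{"translation":[[0.005,0,0.025],[0.005,0,0.025],[0,0,0]],"yaw":[0,0,0],"claw":[-1,-1,-1]}' 20 >/dev/null
python3 st.py
python3 -m crank '{"translation":[[0.005,0,0.025],[0.005,0,0.025],[0,0,0]],"yaw":[0,0,0],"claw":[-1,-1,-1]}' 20 >/dev/null
python3 st.py
```

```text
8.55 tcp [672.9   4.8 175.9] xang -0.151 F [-0.3  0.2 -0.3] M [ 0.02  0.19 -0.06] op 17.7 19.999796748161316 q [-0.1   0.5   1.39  0.    1.25  1.63]
8.8 tcp [673.3   4.7 173.8] xang -0.151 F [ 0.5  0.2 -1. ] M [ 0.07  0.14 -0.03] op 17.6 19.9998539686203 q [-0.1   0.5   1.39  0.    1.24  1.63]
```

```bash
python3 -m crank '{"translation":[[0.005,0,0.025],[0.005,0,0.025],[0.004,0,0.025],[0.004,0,0.025],[0,0,0]],"yaw":[0,0,0,0,0],"claw":[-1,-1,-1,-1,-1]}' 20 >/dev/null
python3 st.py
python3 -m crank '{"translation":[[0.004,0,0.025],[0.004,0,0.025],[0.004,0,0.025],[0.004,0,0.025],[0,0,0]],"yaw":[0,0,0,0,0],"claw":[-1,-1,-1,-1,-1]}' 20 >/dev/null
python3 st.py
```

```text
9.22 tcp [674.    4.6 169.8] xang -0.151 F [ 0.8 -0.4 -0.6] M [-0.03  0.16 -0.  ] op 17.6 19.999834299087524 q [-0.1   0.51  1.4   0.    1.24  1.63]
9.63 tcp [674.6   4.6 165.8] xang -0.151 F [ 0.4  0.2 -0.5] M [0.11 0.08 0.08] op 17.4 19.999852180480957 q [-0.1   0.51  1.4   0.    1.23  1.63]
```

```bash
python3 -m crank '{"translation":[[0.004,0,0.025],[0.004,0,0.025],[0,0,0],[0,0,0]],"yaw":[0,0,0,0],"claw":[-1,-1,-1,-1]}' 20 >/dev/null
python3 st.py
python3 -m crank '{"translation":[[0,0,0],[0,0,0],[0,0,0],[0,0,0],[0,0,0],[0,0,0]],"yaw":[0,0,0,0,0,0],"claw":[-0.4,-0.2,0,0,0,0]}' >/dev/null
python3 st.py
python3 -m crank '{"translation":[[0,0,-0.1],[0,0,-0.3],[0,0,-0.5],[0,0,-0.8],[0,0,-0.8],[0,0.6,-0.3],[0,0.8,0],[0,0.8,0],[0,0.8,0],[0,0.8,0],[0,0.8,0],[0,0.6,0],[0,0,0]],"yaw":[0,0,0,0,0,0,0,0,0,0,0,0,0],"claw":[0,0,0,0,0,0,0,0,0,0,0,0,0]}' >/dev/null
python3 st.py
python3 - <<'E'
from plan import *; from workcell import *
import cv2
T=get_image("top")[:,:,::-1];S=get_image("scene")[:,:,::-1]
f=lambda a:cv2.resize(a,None,fx=4,fy=4,interpolation=cv2.INTER_CUBIC)
cv2.imwrite("pics/f3.png",np.hstack([f(T[140:235,270:370]),f(S[175:270,280:375])]))
c1,s1=solve(p[5]);d=model([*p[:3],c1,s1,p[5]])
for k in("peg","near","mid","far","knob","piv"):
    print(k,(4*(proj(camera_model("top"),d[k])[0]-p[6:8]-[270,140])).round(),(4*(proj(camera_model("scene"),d[k])[0]-p[8:10]-[280,175])).round()+[400,0])
E
```

```text
9.97 tcp [674.9   4.5 164.1] xang -0.151 F [-0.3  0.5 -0.4] M [0.07 0.2  0.01] op 17.0 20.00001758337021 q [-0.1   0.52  1.4   0.    1.22  1.63]
10.47 tcp [674.9   4.5 164.1] xang -0.151 F [0.5 0.5 0.5] M [0.02 0.03 0.02] op 43.8 0.0 q [-0.1   0.52  1.4   0.    1.22  1.63]
11.55 tcp [ 643.  -206.2  277.3] xang -0.155 F [ 0.3  0.5 -0.3] M [ 0.05  0.01 -0.05] op 43.7 0.0 q [-0.41  0.43  1.26 -0.    1.45  1.31]
peg [176. 158.] [519. 148.]
near [165. 235.] [576. 111.]
mid [177. 161.] [520. 154.]
far [188.  87.] [462. 198.]
knob [195.  25.] [417. 206.]
piv [147. 349.] [657.  49.]
```

View pics/f3.png

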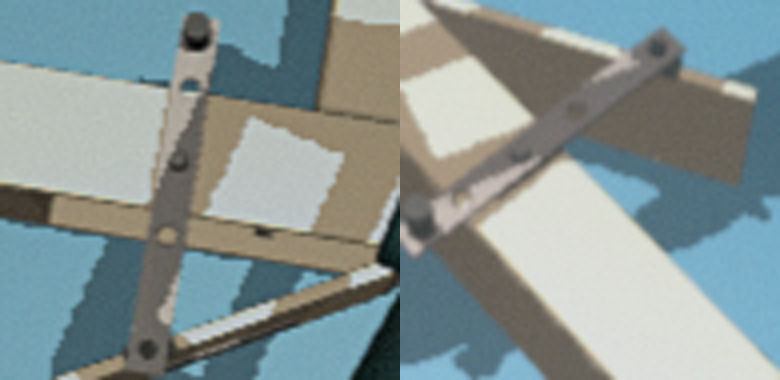

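The middle hole sits at (178,160) in the top crop with the peg showing through it. The knob and holes match the level prediction within a few crop pixels, so the stay is fully down and the gripper is clear.

```bash
python3 -c "
from workcell import *
print(job_done())"
```

```text
the job is handed in; nothing more can be done
None
```

The stay now lies level with its middle hole down over the peg, and I let go of it and handed the job in at about 11.7 s. Wrist forces stayed within about 3 N throughout, and the screwdriver, jar and spool were not touched.

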